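# Roll the rolling pin aside to the end of the pastry board

### The arm

A 6-joint arm with a two-finger parallel gripper is mounted at the origin on the work surface. World frame = base frame: x ahead of the robot, y to its left, z up, the work surface at z = 0. Lengths are in m, angles in degrees, forces in N, time in s.
With the tool pointing down it reaches from about 0.4 to 0.825 m from the base axis. Payload 7 kg.
Tool frame: the origin (TCP) lies on the front face of the gripper's body, between the roots of the fingers; the fingertips stand 66 mm ahead of it and the grasp point (between the pads) lies 47 mm ahead of it; z points along the fingers, y is the line along which they close (so a half turn about z gives the same grasp; the last joint's range is limited). The gripper opens to 88 mm and grips with 3 to 60 N. Pads are 19 mm wide; open, the fingers measure 130 mm over their backs; the gripper's body (78 mm by 193 mm) begins 47 mm behind the grasp point.
Start: joints at [-49.039, 20.546, 0.682, 0, -70.136, -16.507], TCP at [0.279, -0.614, 0.292] pointing down, gripper open.
Joint ranges: [-176.03, 176.03], [-82.01, 121.73], [-58.28, 71.71], [-173.87, 95.51], [-174.79, -0.11], [-173.66, 173.66]. Speed limits (degrees/s): [136.94, 136.94, 172.46, 180, 180, 180].

### API

Orientations are given as [roll, pitch, yaw] about the fixed x, y, z axes, in that order (R = Rz(yaw) Ry(pitch) Rx(roll)).
In Python, from plant import ctrl gives the robot as it stands.
- The arm moves only by the tool send_rows, never from a script. Its argument "deltas" is a list of rows, each a list of 2 entries, a list of its own where there are three numbers: the shift along the tool's x, y, z each as a share of 800 mm, from -1 to 1, then the turn about the tool's z as a share of 90 degrees, from -1 to 1. A call has exactly 5 rows; each row is the pose to reach, as a shift and turn from the pose commanded when the call began, along the tool's axes at that moment; what a row does not reach only later rows make up. A row lasts 1/12 s, in which the tool goes at most 41.7 mm and 7.16 degrees, less where a joint would pass 70% of its speed; a pose out of reach is approached as far as the arm can. A call with a number of a shift or a turn outside -1 to 1 is refused whole. A call with a gripper value outside its range is refused whole. "gripper" is the opening, from 0 (shut) to 1 (fully open), set as the call begins (left out, the last holds). The fingers move at their own pace and stop on an object; the grip force is fixed at half the most. Time passes only in rows, so rows that repeat a pose let the fingers close, or fill a call up. It gives the time, the measured TCP pose, the force, the opening and the grip force at its end, in the units of the state.
- ctrl.get_obs(): the state, without advancing time (a new reading comes with each control period).
- ctrl.snapshot(name): name is "scene" or "top" or "wrist"; returns a dict with "color" (384x512x3 uint8, red, green, blue), "vertical_fov" (degrees; the focal length in pixels is half the picture's height over the tangent of half this angle, whatever the lens; pixels are square), "cx", "cy" (the principal point, pixels), "rvec" (rotation vector, rad) and "tvec" (3), from world to camera coordinates, as OpenCV has them. Camera axes: x right, y down, z forward; pixel columns grow to the right and rows downward; lengths in m; the calibration is good to about 2 mm. A picture is of the moment at which its call begins. There is no depth.
- ctrl.close_job(): hands the job in; it is judged then, once.
Trained networks look in a picture, given as the dict that the camera call returned (one of the last four; its "shot" number tells which), for a name from the list of things; names that differ only in an ending like _2 or _b are one class to them, and where a whole thing is asked for, a point or a joint stands for the part that bears it (a point fixed in the world has none). Each returns a list of dicts, best first, with "conf" (0 to 1); they miss things now and then, are a little off and sometimes report something else, mostly with a low value. They report only what shows in the picture. A call takes as long as a camera call.
- ctrl.boxes_of(picture, thing): "xy" ([column, row] as shares, 0 to 1, of the picture: columns of its width, rows of its height, amid what is visible of it).
- ctrl.cut_out(picture, thing): "pixels" (384x512 bool, what is visible of it) and "xy" ([column, row] as shares, 0 to 1, of the picture: columns of its width, rows of its height, amid what is visible of it).
The state is a dict: "clock": time; "joint_pos": joint angles; "qvel": joint speeds; "tau": joint torques, N m; "tool_pos": TCP position; "orientation": TCP orientation; "force": force on the tool from outside, world axes, zero at the start; "moment": the same for the moment, N m; "opening": finger opening in m; "gripper_force": force on a finger pad.
Only numpy, scipy, OpenCV 4.12 (cv2) and the standard library are available. Lean on these libraries where they do the work, as an engineer would, in place of code of your own. Each camera call takes 0.05 s, during which the arm holds its last target. There are 200 camera calls.

### The job

Clear the pastry board for the dough: with fingertips on top of the rolling pin, roll it, under control, to the robot's left, away from the cutters, until it lies still on the dark strip at that end of the board, with the whole length of the barrel on the strip. Roll it, do not drag, grip or lift it or reach down its sides, keep it on the board, and leave everything else where it is.

Things in the scene. Friction and masses are not known exactly. Their poses are not given: they have to be found in the camera images.
- board: Wooden pastry board fixed flat on the counter, 380 mm (its x, away from the robot within 12 degrees) by 560 mm (its y, to the robot's left) by 22 mm thick. Origin: centre of its underside. The middle is pale wood; across each end in y runs a flush dark-wood strip (breadboard end) 70 mm wide, 380 mm long. No lip: past the edge the pin would drop to the counter.
- end_strip (a point): Centre of the top face of the dark strip at the board's left end, 245 mm along the board's +y from its centre; axes as the board's (x along the strip, away from the robot; y to the left, the way to roll). The strip reaches 35 mm either side of this point in y (on the left that is the board's edge) and 190 mm in x.
- pin: Wooden rolling pin, about 0.6 kg, one piece. Barrel: cylinder 60 mm in diameter, 250 mm long; a handle 29 mm thick sticks 90 mm out of each end, clear of the board. Origin: middle of the barrel on its axis, 30 mm above the board; its x is the axis, at the start within 7 degrees of the board's x, the pin on the pale middle; y and z turn as it rolls. Hardly slips on the board; at rest it stays put.
- barrel_far (a point): Centre of the barrel's end face at the pin's +x end, away from the robot, on the axis, 125 mm from the pin's origin. Rolling resistance is slight: left alone at 0.1 m/s the pin runs on 10 to 20 mm. Fingers grip the wood (friction about 0.5 to 0.7): a non-slipping fingertip pressed on top with 3 to 10 N moves twice as far as the pin.
- barrel_near (a point): Centre of the barrel's other end face, at the pin's -x end, nearer the robot, on the axis, 125 mm from the pin's origin. The pin keeps its heading: it rolls square to its own axis, also when pushed off-centre; the skew it starts with leaves room enough on the strip.
- cutter_big: Round steel pastry cutter, open ring 64 mm across its rim and 30 mm tall, standing on the right part of the board. Origin: centre of its underside. Leave alone.
- cutter_small: Round steel pastry cutter, open ring 48 mm across its rim and 30 mm tall, standing on the right part of the board. Origin: centre of its underside. Leave alone.
- scraper: Bench scraper lying flat on the right part of the board: steel blade 75 by 150 mm, black handle roll 27 mm thick along one long edge. Origin: on the board below the joint of blade and handle. Leave alone.
- glass: Drinking glass, 68 mm across and 100 mm tall, on the counter beside the board. Origin: centre of its underside. Leave alone.
- pusher: Clear plastic food pusher of the processor standing on end, 68 mm across its top flange and 130 mm tall, on the counter beside the board. Origin: centre of its underside. Leave alone.
- jar: Amber glass storage jar with a steel lid, 72 mm across and 95 mm tall, on the counter beside the board. Origin: centre of its underside. Leave alone.

How it is judged:
By the outcome, as a careful person would: the job done as asked, in the order asked, and still so for the second after the job is handed in, with the robot touching nothing.
It also fails if it takes over 72 s, if anything falls off the work surface, if the arm or the gripper's body presses on something with over 40 N, if the wrist force passes 120 N, or if a joint passes its speed limit or range.

## Working session

There is one attempt and no reset: what is moved stays moved. The work goes in short steps, Python scripts to look and compute and a tool call to move; the robot and the scene stay as the last step left them, time stands still between calls to the robot, and variables do not carry over. Pictures are saved under pics/ and viewed, at most 10 in all, crops included, and the job is handed in when it is done.

Besides the shell and the picture viewer there is one more tool, called after "Call:" as name([rows], argument=value, ...), one row to a line, values as JSON. send_rows: Moves the arm, as the interface text tells. Shift numbers are shares of 800 mm and turn numbers shares of 90 degrees, none past 1 either way. Its arguments: {"type":"object","properties":{"deltas":{"type":"array","items":{"type":"array"}},"gripper":{"type":"number"}},"required":["deltas"]}

```bash
mkdir -p pics; cat > h.py <<'E'
import numpy as np, cv2
from plant import ctrl
def cam(s):
    f=192/np.tan(np.radians(s['vertical_fov'])/2)
    K=np.array([[f,0,s['cx']],[0,f,s['cy']],[0,0,1]]); R=cv2.Rodrigues(np.array(s['rvec'],float))[0]
    return K,R,np.array(s['tvec'],float).ravel()
def toz(s,px,z):
    K,R,t=cam(s); px=np.atleast_2d(px); d=np.c_[px,np.ones(len(px))]@np.linalg.inv(K).T@R; o=-R.T@t
    return o+d*((z-o[2])/d[:,2])[:,None]
def proj(s,P):
    K,R,t=cam(s); q=(np.atleast_2d(P)@R.T+t)@K.T; return q[:,:2]/q[:,2:]
E
python3 - <<'E'
from h import *
ims=[]
for n in('scene','top'):
    s=ctrl.snapshot(n); ims.append(s['color'][...,::-1])
    K,R,t=cam(s); print(n,'campos',(-R.T@t).round(3))
    for th,z in [('board',.022),('end_strip',.022),('pin',.052),('barrel_far',.052),('barrel_near',.052),('cutter_big',.05),('cutter_small',.05),('scraper',.03),('glass',.1),('pusher',.13),('jar',.095)]:
        try:
            for b in ctrl.cut_out(s,th)[:1]:
                p=np.array(b['xy'])*[512,384]; m=b['pixels'].astype(np.uint8)
                r=cv2.minAreaRect(cv2.findNonZero(m)); print(th,round(b['conf'],2),p.round(),toz(s,p,z)[0].round(3),'rect',toz(s,cv2.boxPoints(r),z)[:,:2].round(3).tolist() if th in('board','pin') else '')
        except Exception as e: print(th,e)
    cv2.imwrite(f'pics/{n}.png',ims[-1])
o=ctrl.get_obs(); print(o)
E
```

```text
scene campos [ 1.397 -0.484  0.91 ]
board 0.59 [233. 216.] [ 0.6   -0.137  0.022] rect [[0.392, -0.395], [0.249, 0.348], [0.761, 0.176], [0.785, -0.388]]
end_strip 0.9 [234. 216.] [ 0.597 -0.132  0.022] rect 
pin 0.67 [256. 199.] [ 0.596 -0.049  0.052] rect [[0.386, -0.108], [0.333, -0.029], [0.772, 0.013], [0.8, -0.053]]
barrel_far 0.83 [257. 196.] [ 0.585 -0.039  0.052] rect 
barrel_near 0.67 [254. 199.] [ 0.591 -0.054  0.052] rect 
cutter_big 0.78 [181. 252.] [ 0.675 -0.34   0.05 ] rect 
cutter_small 0.73 [209. 260.] [ 0.739 -0.282  0.05 ] rect 
scraper 0.69 [168. 212.] [ 0.482 -0.311  0.03 ] rect 
glass 0.66 [ 82. 222.] [ 0.464 -0.554  0.1  ] rect 
pusher 0.79 [373. 140.] [0.614 0.412 0.13 ] rect 
jar 0.66 [359. 130.] [0.506 0.449 0.095] rect 
top campos [ 0.325 -0.022  1.641]
board 0.64 [275. 208.] [ 0.555 -0.099  0.022] rect [[0.731, 0.194], [0.767, -0.382], [0.384, -0.391], [0.353, 0.165]]
end_strip 0.74 [277. 207.] [ 0.559 -0.105  0.022] rect 
pin 0.96 [260. 202.] [ 0.571 -0.048  0.052] rect [[0.775, 0.01], [0.782, -0.051], [0.359, -0.094], [0.353, -0.035]]
barrel_far 0.61 [2
[... 394 characters left out ...]
49 -0.096  0.095] rect 
{'clock': 1.2, 'joint_pos': array([-4.90394679e+01,  2.05457328e+01,  6.82062902e-01, -1.43597977e-03,
       -7.01379441e+01, -1.65049255e+01]), 'qvel': array([ 0.0035269 , -0.08495437,  0.03441091, -0.06337395,  0.03487516,
       -0.01050987]), 'tau': array([ 5.06381548e-05, -5.82396913e+01,  2.93298000e+01,  7.00230718e+00,
        1.24989639e-02, -5.49858373e-05]), 'tool_pos': array([ 0.27939216, -0.61442385,  0.2921646 ]), 'orientation': array([ 1.79998069e+02,  8.36368461e-04, -1.55544881e+02]), 'force': array([-0.11140859,  0.814309  , -0.12441558]), 'moment': array([-0.00443047, -0.02440623,  0.04533037]), 'gripper_force': 0.0, 'opening': 0.08738767071950032}
```

View pics/top.png

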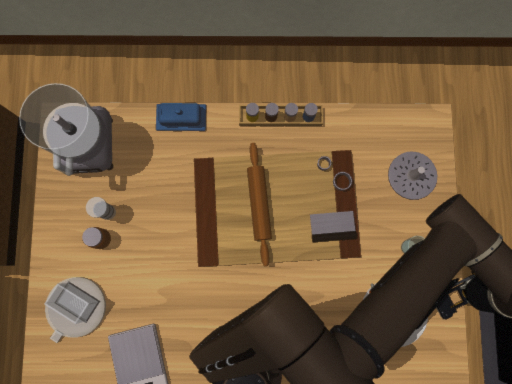

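View pics/scene.png

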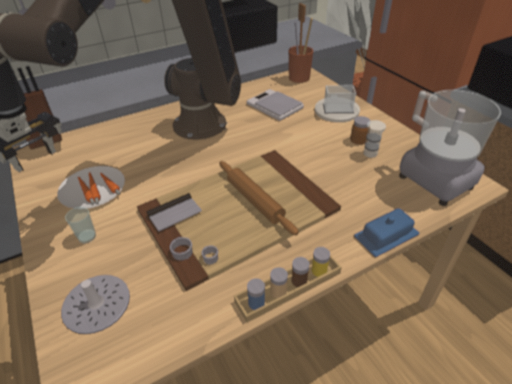

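The top view shows the board at about (195–360, 150–266), with the left dark strip at columns 195–217. The pin's barrel runs from (257,167) to (262,240), and the cutters and scraper are on the right. The scene view agrees. Next I'll fit the strip and the pin axis precisely.

```bash
cat >> h.py <<'E'
def pin(s):
    b=ctrl.cut_out(s,'pin')[0]; v,u=np.nonzero(b['pixels']); P=toz(s,np.c_[u,v],.052)[:,:2]
    vx,vy,x0,y0=cv2.fitLine(P.astype(np.float32),cv2.DIST_HUBER,0,.01,.01).ravel()
    a=np.array([vx,vy])*np.sign(vx); q=(P-[x0,y0])@a; w=(P-[x0,y0])@np.array([-a[1],a[0]])
    bins=np.arange(q.min(),q.max(),.01); wid=[np.ptp(w[(q>=x)&(q<x+.01)]) if ((q>=x)&(q<x+.01)).any() else 0 for x in bins]
    wide=bins[np.array(wid)>.045]; lo,hi=wide.min(),wide.max()+.01
    c=np.array([x0,y0])+a*(lo+hi)/2
    return c,a,hi-lo,np.ptp(q),b['conf']
E
python3 - <<'E'
from h import *
s=ctrl.snapshot('top'); c,a,L,T,cf=pin(s)
print('pin',c,np.degrees(np.arctan2(a[1],a[0])),L,T,cf)
g=s['color'].astype(int); roi=np.zeros((384,512),bool); roi[148:275,185:225]=1
m=((g.sum(2)<230)&roi).astype(np.uint8); n,l,st,_=cv2.connectedComponentsWithStats(m); k=1+np.argmax(st[1:,4])
r=cv2.minAreaRect(cv2.findNonZero((l==k).astype(np.uint8)))
B=toz(s,cv2.boxPoints(r),.022)[:,:2]; print('strip',B.round(4).tolist(),B.mean(0),np.linalg.norm(np.diff(B,axis=0),axis=1))
s2=ctrl.snapshot('scene'); print('scene pin',pin(s2))
# overlay: predicted strip + barrel in the scene view
for nm,ss in(('o_top',s),('o_scene',s2)):
    im=ss['color'][...,::-1].copy()
    cv2.polylines(im,[proj(ss,np.c_[B,[.022]*4]).astype(int)],1,(0,255,0),1)
    for e in(-.125,0,.125): cv2.circle(im,tuple(int(v) for v in proj(ss,[*(c+a*e),.052])[0]),2,(255,0,255),-1)
    cv2.imwrite(f'pics/{nm}.png',im)
A=cv2.hconcat([cv2.resize(cv2.imread('pics/o_top.png')[130:290,180:380],(400,320)),cv2.resize(cv2.imread('pics/o_scene.png')[120:300,130:355],(400,320))]); cv2.imwrite('pics/o.png',A)
E
```

```text
pin [ 0.57336154 -0.041472  ] 6.0880833 0.2500000000000002 0.4179099151517417 0.81
strip [[0.7311, 0.1881], [0.7345, 0.1168], [0.3549, 0.0957], [0.352, 0.1646]] [0.54312035 0.14129893] [0.07139351 0.38016954 0.06893426]
scene pin (array([ 0.57304992, -0.04255659]), array([0.995452  , 0.09526449], dtype=float32), np.float64(0.29000000000000026), np.float64(0.4331294579722701), 0.83)
```

View pics/o.png

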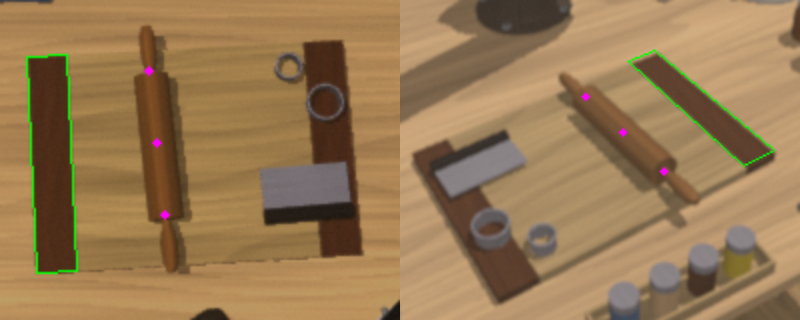

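The overlay fits in both views. The strip centre is (0.543, 0.141) at yaw 3.4°. The pin centre is (0.573, −0.042) at yaw about 6°, so it has to roll about 185 mm. I'll close the fingers and move above the pin.

Call:
send_rows([
  [[-0.03, 0.024, 0.0], 0],
  [[-0.062, 0.048, 0.0], 0],
  [[-0.093, 0.072, 0.0], 0],
  [[-0.125, 0.096, 0.0], 0],
  [[-0.156, 0.12, 0.0], 0],
], gripper=0)

```text
clock: 1.82
tool_pos: [0.3537, -0.4741, 0.2922]
orientation: [-180.0, 0.0, -155.6]
force: [0.3, 0.0, 0.9]
opening: 0.0601
gripper_force: 0.0
```

Call:
send_rows([
  [[-0.03, 0.024, 0.0], 0],
  [[-0.062, 0.048, 0.0], 0],
  [[-0.093, 0.072, 0.0], 0],
  [[-0.125, 0.096, 0.0], 0],
  [[-0.156, 0.12, 0.0], 0],
])

```text
clock: 2.23
tool_pos: [0.4277, -0.3349, 0.2924]
orientation: [-180.0, 0.0, -155.5]
force: [0.4, 0.3, 0.5]
opening: 0.0266
gripper_force: 0.0
```

Call:
send_rows([
  [[-0.03, 0.024, 0.0], 0],
  [[-0.062, 0.048, 0.0], 0],
  [[-0.093, 0.072, 0.0], 0],
  [[-0.125, 0.096, 0.0], 0],
  [[-0.156, 0.12, 0.0], 0],
])

```text
clock: 2.65
tool_pos: [0.5016, -0.1958, 0.2925]
orientation: [-180.0, 0.0, -155.5]
force: [0.9, -0.5, -0.0]
opening: 0.0009
gripper_force: 0.0
```

Call:
send_rows([
  [[-0.03, 0.024, 0.0], 0],
  [[-0.062, 0.048, 0.0], 0],
  [[-0.093, 0.072, 0.0], 0],
  [[-0.125, 0.096, 0.0], 0],
  [[-0.156, 0.118, 0.0], 0],
])

```text
clock: 3.07
tool_pos: [0.576, -0.058, 0.2925]
orientation: [-180.0, 0.0, -155.5]
force: [0.4, -0.7, -0.2]
opening: 0.0006
gripper_force: 0.0
```

Call:
send_rows([
  [[0, 0, 0.03], 0.06],
  [[0, 0, 0.06], 0.12],
  [[0, 0, 0.09], 0.18],
  [[0, 0, 0.11], 0.205],
  [[0, 0, 0.11], 0.205],
])

```text
clock: 3.48
tool_pos: [0.5736, -0.0597, 0.2005]
orientation: [180.0, -0.3, -174.1]
force: [0.1, 0.1, -0.1]
opening: 0.0008
gripper_force: 0.0
```

Call:
send_rows([
  [[0, 0, 0.02], 0],
  [[0, 0, 0.04], 0],
  [[0, 0, 0.06], 0],
  [[0, 0, 0.06], 0],
  [[0, 0, 0.06], 0],
])

```text
clock: 3.9
tool_pos: [0.5757, -0.0598, 0.1568]
orientation: [-180.0, -0.0, -173.9]
force: [0.9, 0.4, 0.4]
opening: 0.0003
gripper_force: 0.0
```

```bash
python3 - <<'E'
from h import *
s=ctrl.snapshot('wrist'); cv2.imwrite('pics/w1.png',s['color'][...,::-1]); o=ctrl.get_obs(); print(o['tool_pos'],o['force'])
E
```

```text
[ 0.57621721 -0.05975172  0.15747631] [0.37479951 0.24335125 0.68881887]
```

View pics/w1.png

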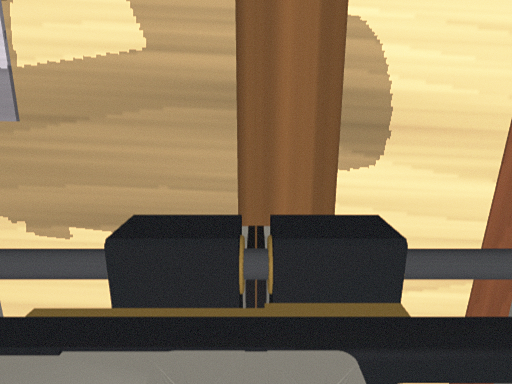

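The wrist view shows the closed fingers in the centre at columns 243–270, just right of the barrel's left edge, with dark knuckle blocks hiding the tips. A scene crop should show the tip shape.

```bash
python3 - <<'E'
from h import *
s=ctrl.snapshot('scene'); p=proj(s,[.576,-.06,.1])[0]; x,y=p.astype(int); print(p)
cv2.imwrite('pics/s2.png',cv2.resize(s['color'][y-45:y+45,x-60:x+60,::-1],(800,600),interpolation=cv2.INTER_CUBIC))
E
```

```text
[249.99095577 185.81057236]
```

View pics/s2.png

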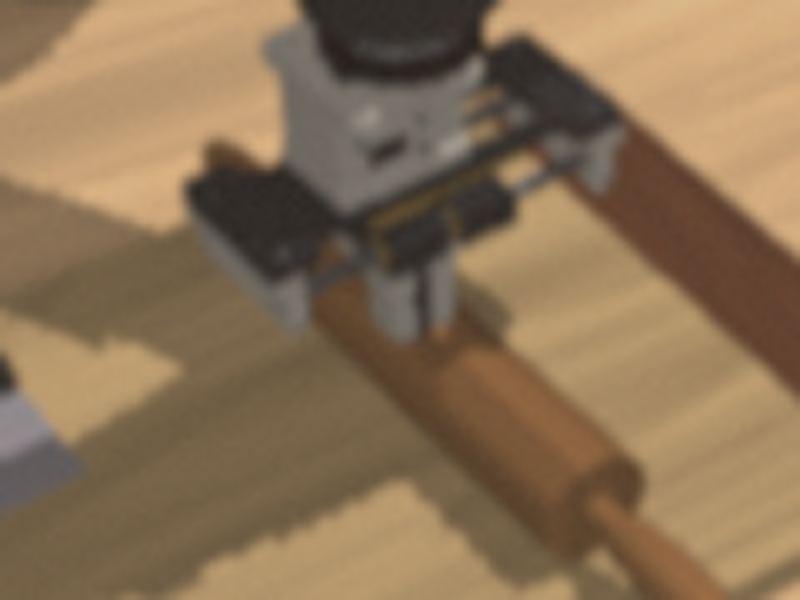

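The two fingertips together make a flat about 35–40 mm wide along the roll direction, so short roll strokes will work. Now I'll feel for contact.

Call:
send_rows([
  [[0, 0.005, 0.003], 0],
  [[0, 0.005, 0.006], 0],
  [[0, 0.005, 0.009], 0],
  [[0, 0.005, 0.01], 0],
  [[0, 0.005, 0.01], 0],
])

```text
clock: 4.42
tool_pos: [0.575, -0.0557, 0.148]
orientation: [-180.0, -0.0, -174.0]
force: [0.4, 0.3, -0.5]
opening: 0.0002
gripper_force: 0.0
```

Call:
send_rows([
  [[0, 0, 0.0005], 0],
  [[0, 0, 0.001], 0],
  [[0, 0, 0.0015], 0],
  [[0, 0, 0.0015], 0],
  [[0, 0, 0.0015], 0],
])

```text
clock: 4.83
tool_pos: [0.5752, -0.0558, 0.1473]
orientation: [-180.0, 0.0, -174.0]
force: [-2.0, -0.8, 5.0]
opening: 0.0001
gripper_force: 2.2
```

Call:
send_rows([
  [[0, 0.005, 0.0003], 0],
  [[0, 0.015, 0.0003], 0],
  [[0, 0.028, 0.0003], 0],
  [[0, 0.04, 0.0003], 0],
  [[0, 0.05, 0.0003], 0],
])

```text
clock: 5.25
tool_pos: [0.5711, -0.0151, 0.1476]
orientation: [-180.0, 0.1, -174.0]
force: [-1.0, 0.4, 6.6]
opening: 0.0001
gripper_force: 3.2
```

Call:
send_rows([
  [[0, 0.006, 0], 0],
  [[0, 0.008, 0], 0],
  [[0, 0.008, 0], 0],
  [[0, 0.008, 0], 0],
  [[0, 0.008, 0], 0],
])

```text
clock: 5.67
tool_pos: [0.5705, -0.0089, 0.1473]
orientation: [180.0, 0.1, -174.0]
force: [-1.2, 0.8, 6.6]
opening: 0.0004
gripper_force: 3.4
```

```bash
cat > st.py <<'E'
from h import *
o=ctrl.get_obs(); s=ctrl.snapshot('top'); C,A,L,T,cf=pin(s)
n=np.array([-.105,.9945]); u=np.array([np.cos(np.radians(3.4)),np.sin(np.radians(3.4))]); m=np.array([-u[1],u[0]])
print('pin',C.round(4),np.degrees(np.arctan2(A[1],A[0])).round(1),'L',round(L,3),'conf',cf,'to strip centre mm',1000*((np.array([.5431,.1413])-C)@m),'tool offset mm',1000*((o['tool_pos'][:2]-C)@n),o['tool_pos'].round(4),'F',o['force'].round(1),o['clock'])
E
python3 st.py
```

```text
pin [ 0.4972 -0.0258] 5.7 L 0.11 conf 0.62 to strip centre mm 164.05374114672742 tool offset mm 9.110198717180651 [ 0.5705 -0.0089  0.1473] F [-1.2  0.8  6.6] 5.6667
```

Rolling without slip: the tool moved 47 mm and the pin about 22 mm. I'll finish this stroke, lift, step back and stroke again.

Call:
send_rows([
  [[0, 0.005, 0], 0],
  [[0, 0.01, 0], 0],
  [[0, 0.014, 0], 0],
  [[0, 0.015, 0], 0],
  [[0, 0.015, 0], 0],
])

```text
clock: 6.18
tool_pos: [0.5693, 0.0032, 0.1472]
orientation: [180.0, 0.1, -173.9]
force: [-1.6, 1.1, 6.5]
opening: 0.0004
gripper_force: 3.5
```

Call:
send_rows([
  [[0, 0, -0.006], 0],
  [[0, 0, -0.012], 0],
  [[0, -0.01, -0.012], 0],
  [[0, -0.025, -0.012], 0],
  [[0, -0.038, -0.012], 0],
])

```text
clock: 6.6
tool_pos: [0.5721, -0.0289, 0.1561]
orientation: [180.0, -0.0, -174.0]
force: [0.0, -0.2, -0.1]
opening: 0.0005
gripper_force: 0.0
```

Call:
send_rows([
  [[0, 0, 0], 0],
  [[0, 0, 0.006], 0],
  [[0, 0, 0.01], 0],
  [[0, 0, 0.012], 0],
  [[0, 0, 0.012], 0],
])

```text
clock: 7.02
tool_pos: [0.5721, -0.0282, 0.147]
orientation: [-180.0, -0.0, -174.0]
force: [-1.7, -0.7, 6.5]
opening: 0.0001
gripper_force: 3.3
```

```bash
python3 st.py
```

```text
pin [ 0.4926 -0.0199] 6.1 L 0.12 conf 0.78 to strip centre mm 157.92849962730645 tool offset mm -16.587852141880397 [ 0.5721 -0.0282  0.147 ] F [-1.7 -0.7  6.5] 7.0167
```

Call:
send_rows([
  [[0, 0.006, 0], 0],
  [[0, 0.018, 0], 0],
  [[0, 0.031, 0], 0],
  [[0, 0.044, 0], 0],
  [[0, 0.056, 0], 0],
])

```text
clock: 7.53
tool_pos: [0.5676, 0.0172, 0.1476]
orientation: [-180.0, 0.0, -174.0]
force: [-1.1, -0.4, 7.0]
opening: 0.0003
gripper_force: 3.3
```

Call:
send_rows([
  [[0, 0.009, 0], 0],
  [[0, 0.016, 0], 0],
  [[0, 0.019, 0], 0],
  [[0, 0.019, 0], 0],
  [[0, 0.019, 0], 0],
])

```text
clock: 7.95
tool_pos: [0.5661, 0.0319, 0.1468]
orientation: [-180.0, 0.0, -174.0]
force: [0.5, 1.0, 4.7]
opening: 0.0005
gripper_force: 2.4
```

Call:
send_rows([
  [[0, 0, -0.006], 0],
  [[0, 0, -0.012], 0],
  [[0, -0.01, -0.012], 0],
  [[0, -0.025, -0.012], 0],
  [[0, -0.038, -0.012], 0],
])

```text
clock: 8.37
tool_pos: [0.5689, 0.0003, 0.1562]
orientation: [180.0, -0.0, -174.0]
force: [0.4, -0.1, -0.3]
opening: 0.0004
gripper_force: 0.0
```

Call:
send_rows([
  [[0, 0, 0], 0],
  [[0, 0, 0.006], 0],
  [[0, 0, 0.01], 0],
  [[0, 0, 0.012], 0],
  [[0, 0, 0.012], 0],
])

```text
clock: 8.78
tool_pos: [0.5689, 0.0013, 0.1469]
orientation: [-180.0, -0.0, -174.0]
force: [-2.1, -0.2, 5.2]
opening: 0.0005
gripper_force: 2.9
```

```bash
python3 st.py
```

```text
pin [0.4919 0.0106] 6.0 L 0.1 conf 0.94 to strip centre mm 127.40163582342448 tool offset mm -17.36742351746392 [0.5689 0.0013 0.1469] F [-2.1 -0.2  5.2] 8.7833
```

Call:
send_rows([
  [[0, 0.006, 0.0002], 0],
  [[0, 0.018, 0.0002], 0],
  [[0, 0.031, 0.0002], 0],
  [[0, 0.044, 0.0002], 0],
  [[0, 0.056, 0.0002], 0],
])

```text
clock: 9.3
tool_pos: [0.5645, 0.0467, 0.1476]
orientation: [-180.0, 0.0, -173.9]
force: [-2.8, -0.3, 7.8]
opening: 0.0004
gripper_force: 4.2
```

Call:
send_rows([
  [[0, 0.009, 0], 0],
  [[0, 0.016, 0], 0],
  [[0, 0.019, 0], 0],
  [[0, 0.019, 0], 0],
  [[0, 0.019, 0], 0],
])

```text
clock: 9.72
tool_pos: [0.5631, 0.0615, 0.1468]
orientation: [180.0, 0.0, -174.0]
force: [-0.6, 0.4, 6.3]
opening: 0.0004
gripper_force: 2.8
```

Call:
send_rows([
  [[0, 0, -0.006], 0],
  [[0, 0, -0.012], 0],
  [[0, -0.01, -0.012], 0],
  [[0, -0.025, -0.012], 0],
  [[0, -0.036, -0.012], 0],
])

```text
clock: 10.13
tool_pos: [0.5656, 0.0312, 0.156]
orientation: [-180.0, -0.0, -174.0]
force: [0.1, 0.1, 0.8]
opening: 0.0004
gripper_force: 0.0
```

Call:
send_rows([
  [[0, 0, 0], 0],
  [[0, 0, 0.006], 0],
  [[0, 0, 0.01], 0],
  [[0, 0, 0.012], 0],
  [[0, 0, 0.012], 0],
])

```text
clock: 10.55
tool_pos: [0.5658, 0.0323, 0.147]
orientation: [-180.0, -0.0, -174.0]
force: [-3.3, -1.3, 8.4]
opening: 0.0002
gripper_force: 3.9
```

```bash
python3 st.py
```

```text
pin [0.4858 0.0396] 5.9 L 0.1 conf 0.73 to strip centre mm 98.08710791375675 tool offset mm -15.661823792843975 [0.5658 0.0323 0.147 ] F [-3.3 -1.3  8.4] 10.55
```

Call:
send_rows([
  [[0, 0.006, 0], 0],
  [[0, 0.018, 0], 0],
  [[0, 0.031, 0], 0],
  [[0, 0.044, 0], 0],
  [[0, 0.056, 0], 0],
])

```text
clock: 11.07
tool_pos: [0.5613, 0.0778, 0.1476]
orientation: [-180.0, 0.1, -174.0]
force: [-2.0, -0.3, 7.8]
opening: 0.0006
gripper_force: 3.8
```

Call:
send_rows([
  [[0, 0.009, 0], 0],
  [[0, 0.016, 0], 0],
  [[0, 0.019, 0], 0],
  [[0, 0.019, 0], 0],
  [[0, 0.019, 0], 0],
])

```text
clock: 11.48
tool_pos: [0.5599, 0.0927, 0.1468]
orientation: [180.0, 0.0, -173.9]
force: [-0.6, 0.6, 4.8]
opening: 0.0003
gripper_force: 2.4
```

Call:
send_rows([
  [[0, 0, -0.006], 0],
  [[0, 0, -0.012], 0],
  [[0, -0.01, -0.012], 0],
  [[0, -0.025, -0.012], 0],
  [[0, -0.037, -0.012], 0],
])

```text
clock: 11.9
tool_pos: [0.5624, 0.0615, 0.1559]
orientation: [-180.0, -0.0, -174.0]
force: [-0.7, -0.4, -0.2]
opening: 0.0005
gripper_force: 0.0
```

Call:
send_rows([
  [[0, 0, 0], 0],
  [[0, 0, 0.006], 0],
  [[0, 0, 0.01], 0],
  [[0, 0, 0.012], 0],
  [[0, 0, 0.012], 0],
])

```text
clock: 12.32
tool_pos: [0.5626, 0.0626, 0.147]
orientation: [-180.0, -0.0, -174.0]
force: [-2.7, -0.8, 8.4]
opening: 0.0002
gripper_force: 4.0
```

```bash
python3 st.py
```

```text
pin [0.4825 0.07  ] 5.8 L 0.12 conf 0.63 to strip centre mm 67.53503793254865 tool offset mm -15.839635398038725 [0.5626 0.0626 0.147 ] F [-2.7 -0.8  8.4] 12.3167
```

Call:
send_rows([
  [[0, 0.006, 0], 0],
  [[0, 0.018, 0], 0],
  [[0, 0.031, 0], 0],
  [[0, 0.044, 0], 0],
  [[0, 0.056, 0], 0],
])

```text
clock: 12.83
tool_pos: [0.5581, 0.108, 0.1476]
orientation: [-180.0, 0.0, -174.0]
force: [-2.3, 0.4, 7.7]
opening: 0.0004
gripper_force: 3.8
```

Call:
send_rows([
  [[0, 0.009, 0], 0],
  [[0, 0.016, 0], 0],
  [[0, 0.019, 0], 0],
  [[0, 0.019, 0], 0],
  [[0, 0.019, 0], 0],
])

```text
clock: 13.25
tool_pos: [0.5567, 0.1229, 0.1468]
orientation: [180.0, 0.1, -173.9]
force: [0.0, 0.7, 3.9]
opening: 0.0006
gripper_force: 2.4
```

Call:
send_rows([
  [[0, 0, -0.006], 0],
  [[0, 0, -0.012], 0],
  [[0, -0.01, -0.012], 0],
  [[0, -0.025, -0.012], 0],
  [[0, -0.037, -0.012], 0],
])

```text
clock: 13.67
tool_pos: [0.5592, 0.0917, 0.1559]
orientation: [-180.0, -0.0, -174.0]
force: [-0.2, -0.2, -0.3]
opening: 0.0005
gripper_force: 0.0
```

Call:
send_rows([
  [[0, 0, 0], 0],
  [[0, 0, 0.006], 0],
  [[0, 0, 0.01], 0],
  [[0, 0, 0.012], 0],
  [[0, 0, 0.012], 0],
])

```text
clock: 14.08
tool_pos: [0.5594, 0.0928, 0.147]
orientation: [-180.0, -0.0, -174.0]
force: [-2.4, -2.0, 7.7]
opening: 0.0004
gripper_force: 4.0
```

```bash
python3 st.py
```

```text
pin [0.4788 0.1005] 6.1 L 0.1 conf 0.78 to strip centre mm 36.952992973081 tool offset mm -16.051227138771118 [0.5594 0.0928 0.147 ] F [-2.4 -2.   7.7] 14.0833
```

Call:
send_rows([
  [[0, 0.006, 0], 0],
  [[0, 0.018, 0], 0],
  [[0, 0.031, 0], 0],
  [[0, 0.044, 0], 0],
  [[0, 0.056, 0], 0],
])

```text
clock: 14.6
tool_pos: [0.5549, 0.1384, 0.1476]
orientation: [-180.0, 0.1, -174.0]
force: [-1.8, 0.4, 6.9]
opening: 0.0005
gripper_force: 3.8
```

Call:
send_rows([
  [[0, 0.009, 0], 0],
  [[0, 0.016, 0], 0],
  [[0, 0.019, 0], 0],
  [[0, 0.019, 0], 0],
  [[0, 0.019, 0], 0],
])

```text
clock: 15.02
tool_pos: [0.5535, 0.1532, 0.1468]
orientation: [180.0, 0.1, -173.9]
force: [-0.2, 0.2, 4.3]
opening: 0.0007
gripper_force: 2.4
```

Call:
send_rows([
  [[0, 0, 0], 0],
  [[0, 0, -0.006], 0],
  [[0, 0, -0.02], 0],
  [[0, 0, -0.05], 0],
  [[0, 0, -0.08], 0],
])

```text
clock: 15.43
tool_pos: [0.5524, 0.1521, 0.2108]
orientation: [-179.9, -0.2, -174.0]
force: [0.1, 0.1, 0.7]
opening: 0.0003
gripper_force: 0.0
```

Call:
send_rows([
  [[0, -0.05, -0.02], 0],
  [[0, -0.1, -0.04], 0],
  [[0, -0.15, -0.06], 0],
  [[0, -0.2, -0.08], 0],
  [[0, -0.25, -0.08], 0],
])

```text
clock: 15.85
tool_pos: [0.5744, -0.0441, 0.2783]
orientation: [-180.0, 0.3, -173.9]
force: [1.4, 0.5, 0.5]
opening: 0.0
gripper_force: 0.0
```

Call:
send_rows([
  [[0, -0.04, 0], 0],
  [[0, -0.08, 0], 0],
  [[0, -0.11, 0], 0],
  [[0, -0.12, 0], 0],
  [[0, -0.12, 0], 0],
])

```text
clock: 16.27
tool_pos: [0.5833, -0.1401, 0.2745]
orientation: [180.0, -0.0, -174.2]
force: [-0.5, 0.7, -0.1]
opening: 0.0005
gripper_force: 0.0
```

```bash
python3 st.py; python3 - <<'E'
from h import *
s=ctrl.snapshot('top'); t=ctrl.snapshot('scene'); print(pin(t))
cv2.imwrite('pics/e.png',cv2.hconcat([cv2.resize(x['color'][...,::-1][120:300,b:b+200],(400,360)) for x,b in((s,180),(t,180))]))
E
```

```text
(array([ 0.624804  , -0.13639292]), array([ 0.37576646, -0.9267144 ], dtype=float32), np.float64(0.5500000000000005), np.float64(0.5905809997262708), 0.74)Traceback (most recent call last):
  File "st.py", line 2, in <module>
    o=ctrl.get_obs(); s=ctrl.snapshot('top'); C,A,L,T,cf=pin(s)
                                                         ~~~^^^
  File "h.py", line 17, in pin
    wide=bins[np.array(wid)>.045]; lo,hi=wide.min(),wide.max()+.01
                                         ~~~~~~~~^^
    return umr_minimum(a, axis, None, out, keepdims, initial, where)
ValueError: zero-size array to reduction operation minimum which has no identity
```

View pics/e.png

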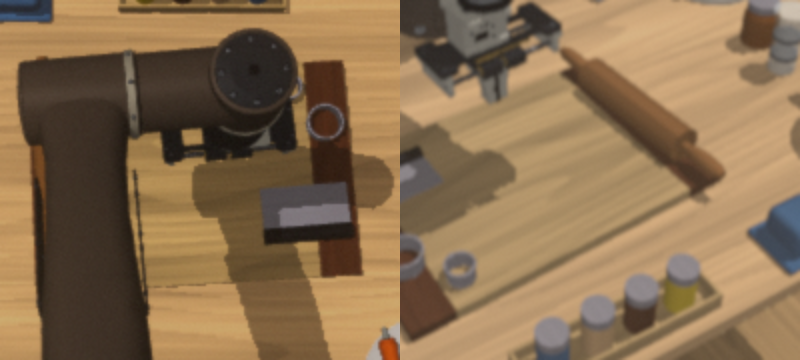

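The scene crop shows the pin on the strip, but the arm blocks the top view. I'll move the arm further right for a clean measurement.

Call:
send_rows([
  [[0.02, -0.05, 0], 0],
  [[0.04, -0.1, 0], 0],
  [[0.06, -0.15, 0], 0],
  [[0.08, -0.2, 0], 0],
  [[0.1, -0.24, 0], 0],
])

```text
clock: 16.93
tool_pos: [0.5243, -0.3379, 0.2747]
orientation: [-180.0, 0.0, -173.9]
force: [-0.1, -0.3, -0.1]
opening: 0.0006
gripper_force: 0.0
```

Call:
send_rows([
  [[0.02, -0.04, 0], 0],
  [[0.04, -0.09, 0], 0],
  [[0.06, -0.13, 0], 0],
  [[0.08, -0.16, 0], 0],
  [[0.08, -0.16, 0], 0],
])

```text
clock: 17.35
tool_pos: [0.4721, -0.4744, 0.2739]
orientation: [-180.0, -0.1, -174.1]
force: [1.4, 0.5, -0.1]
opening: 0.0004
gripper_force: 0.0
```

```bash
python3 st.py; python3 - <<'E'
from h import *
s=ctrl.snapshot('top'); t=ctrl.snapshot('scene')
cv2.imwrite('pics/f.png',cv2.hconcat([cv2.resize(x['color'][...,::-1][120:300,b:b+200],(400,360)) for x,b in((s,140),(t,180))]))
E
```

```text
pin [0.5456 0.1377] 6.0 L 0.26 conf 0.63 to strip centre mm 3.785608958749775 tool offset mm -601.0055466987735 [ 0.4721 -0.4744  0.2739] F [ 1.4  0.5 -0.1] 17.35
```

View pics/f.png

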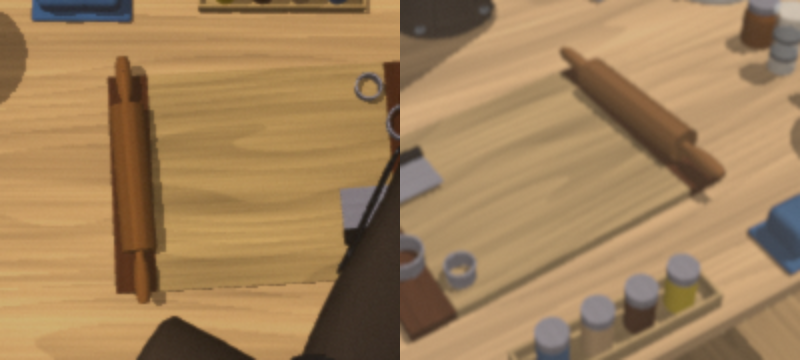

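The pin lies still with its axis about 4 mm from the strip's centreline. The barrel ends are roughly 9 mm and 2 mm off it, well inside the ±35 mm, and the arm is clear. I'll hand it in.

```bash
python3 -c "
from plant import ctrl
print(ctrl.close_job())"
```

```text
the job is handed in; nothing more can be done
None
```

I rolled the pin left in short strokes with the closed fingertips on top, and it lies still on the dark strip, its axis about 4 mm from the strip's centreline (barrel ends within about 10 mm of it, limit 35 mm); the job is handed in.

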